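# Upend the rinsed beaker on the drying peg

### The job

In the clay workshop, the long square beaker lying on its side on the table has been rinsed. Pick it up, put it mouth down over the empty drying peg and lower it all the way, letting go only once its rim stands on the wooden base. Leave the short square cup and the round cup on the other peg where they are.

Things in the scene. Friction and masses are not known exactly. Their poses are not given: they have to be found in the camera images.
- beaker: Long square clay beaker, 56 x 56 mm outside, 110 mm long, walls 4 mm (opening 48 x 48), 5 mm bottom, about 0.2 kg. Origin: its middle. x runs along its length and out of the open mouth, 55 mm from the origin; the closed end is 55 mm the other way. It starts lying flat on the table: x level and towards the robot's left (world +y, within 0.3 rad), z up, origin 28 mm above the table.
- stand: Drying stand with the empty peg, fixed: flat wooden base 110 x 110 mm, 18 mm thick, with one upright round peg in its middle, 18 mm in diameter, rising 60 mm above the base (tip 78 mm above the table). Origin: centre of the underside, on the table; z up along the peg. A like stand already carries the round cup.
- short_cup: The short square cup of the same clay, not to be used: 56 x 56 mm and only 65 mm long, lying on its side. Origin: its middle; x points out of its mouth. Leave it.
- round_cup: The round clay cup that already stands mouth down over the peg of the other stand: 70 mm in diameter at the rim, 56 mm at its closed end, 78 mm tall. Origin: centre of its rim, 18 mm above the table; z is up, towards its closed end. Leave it.
Things that resemble listed ones, but are neither listed nor needed, are in the scene too. Leave any turquoise look-alike of the beaker alone.

How it is judged:
By the outcome, as a careful person would: the job done as asked, in the order asked, and still so for the second after the job is handed in, with the robot touching nothing.
It also fails if it takes over 40 s, if anything falls off the work surface, if the arm or the gripper's body presses on something with over 40 N, if the wrist force passes 120 N, or if a joint passes its speed limit or range.

### The arm

A 6-joint arm with a two-finger parallel gripper is mounted at the origin on the work surface. World frame = base frame: x ahead of the robot, y to its left, z up, the work surface at z = 0. Lengths are in m, angles in rad, forces in N, time in s.
With the tool pointing down it reaches from about 0.375 to 0.9 m from the base axis. Payload 3.1 kg.
Tool frame: the origin (TCP) lies on the centre line of the jaws, within the pads' length; the fingertips stand 17 mm ahead of it and the grasp point (between the pads) lies 2 mm behind it; y points along the fingers, z is the direction in which the jaws open and shut, and the axes are right-handed (so a half turn about y gives the same grasp; the last joint's range is limited). The gripper opens to 85 mm and grips with 20 to 120 N. Pads are 22 mm wide; open, the fingers measure 114 mm over their backs; the gripper's body (76 mm by 85 mm) begins 54 mm behind the grasp point. The pads swing forward as they close: fully open they stand 13 mm farther back than shut.
Start: joints at [1.145, 0.527, 1.433, -0, 1.181, -0.178], TCP at [0.153, 0.606, 0.248] pointing down, gripper open.
Joint ranges: [-3.08, 3.08], [-0.75, 2.2], [0.22, 2.44], [-1.43, 4.57], [0, 2.65], [-2.85, 2.85]. Speed limits (rad/s): [2.79, 2.79, 3.14, 3.14, 3.14, 3.14].

### API

Orientations are given as a unit quaternion [x, y, z, w].
In Python, from station import manip gives the robot as it stands.
- The arm moves only by the shell command python3 -m handwheel 'ROWS' [FORCE]. ROWS is JSON, one flat list of numbers, 7 for each row, row after row: the shift along the tool's x, y, z in cm, then the turn, a rotation vector about the tool's x, y, z in rad, then the finger opening in cm, from 0 to 8.54. A call has 1 to 10 rows; each row is the pose to reach, as a shift and turn from the pose commanded when the call began, along the tool's axes at that moment; what a row does not reach only later rows make up. A row lasts 1/12 s, in which the tool goes at most 41.7 mm and 7.16 degrees, less where a joint would pass 70% of its speed; a pose out of reach is approached as far as the arm can. A call with a gripper value outside its range is refused whole. The fingers move at their own pace and stop on an object; FORCE is the grip in N (left out, the last holds). Time passes only in rows, so rows that repeat a pose let the fingers close. It gives the time, the measured TCP pose, the force and the opening at its end, in the units of the state.
- manip.sense(): the state, without advancing time (a new reading comes with each control period).
- manip.snapshot(name): name is "side" or "top"; returns a dict with "frame" (384x512x3 uint8, red, green, blue), "depth" (384x512 float32, m along the optical axis (not along the pixel's ray), 0 where there is no reading), "camera_matrix" (3x3 intrinsics, pixels), "rvec" (rotation vector, rad) and "tvec" (3), from world to camera coordinates, as OpenCV has them. Camera axes: x right, y down, z forward; pixel columns grow to the right and rows downward; lengths in m; the calibration is good to about 2 mm. A picture is of the moment at which its call begins.
- manip.sign_off(): hands the job in, once; it reports no verdict.
The state is a dict: "t": time; "q": joint angles; "qd": joint speeds; "tau": joint torques, N m; "tcp_pos": TCP position; "tool_rot": TCP orientation; "force": force on the tool from outside, world axes, zero at the start; "ft_torque": the same for the moment, N m; "finger_gap": opening from 0.0 (shut) to 1.0 (fully open).
Only numpy, scipy, OpenCV 4.12 (cv2) and the standard library are available. Lean on these libraries where they do the work, as an engineer would, in place of code of your own. Each camera call takes 0.05 s, during which the arm holds its last target.

## Working session

There is one attempt and no reset: what is moved stays moved. The work goes in short steps, Python scripts to look and compute and a shell command to move; the robot and the scene stay as the last step left them, time stands still between calls to the robot, and variables do not carry over. Pictures are saved under pics/ and viewed, and the job is handed in when it is done.

```bash
mkdir -p pics; ls; python3 - <<'E'
from station import manip
import cv2,numpy as np
s=manip.sense()
for k in s: print(k,np.round(s[k],4))
for n in("side","top"):
    d=manip.snapshot(n); cv2.imwrite(f"pics/{n}0.png",d["frame"][:,:,::-1]); np.savez(f"{n}0.npz",**d)
    R=cv2.Rodrigues(d["rvec"])[0]; print(n,d["camera_matrix"].tolist(),(-R.T@np.array(d["tvec"]).ravel()).round(3),R.round(2).tolist())
E
```

```text
pics
t 0.0
q [ 1.1445  0.5285  1.4339  0.      1.1814 -0.1785]
qd [-0.0001  0.0007  0.0015 -0.0004 -0.0026  0.001 ]
tau [-6.00000e-04 -4.42357e+01 -1.78021e+01 -4.00000e-04  8.60000e-03
  0.00000e+00]
tcp_pos [0.153  0.6053 0.2473]
tool_rot [ 0.7024 -0.0876  0.0872 -0.701 ]
force [-0.2298 -0.563   0.4809]
ft_torque [-0.0008 -0.081   0.0001]
finger_gap 0.999
side [[387.2240798272692, 0.0, 255.63527728472553], [0.0, 387.2240798272692, 191.80351925278617], [0.0, 0.0, 1.0]] [0.263 0.578 0.637] [[-0.96, -0.29, -0.01], [-0.17, 0.6, -0.78], [0.23, -0.74, -0.63]]
top [[438.63457496258695, 0.0, 257.7953998045078], [0.0, 438.63457496258695, 184.89828784312039], [0.0, 0.0, 1.0]] [ 0.251 -0.084  1.218] [[-0.06, -1.0, -0.0], [-0.98, 0.06, -0.2], [0.2, -0.01, -0.98]]
```

View pics/side0.png

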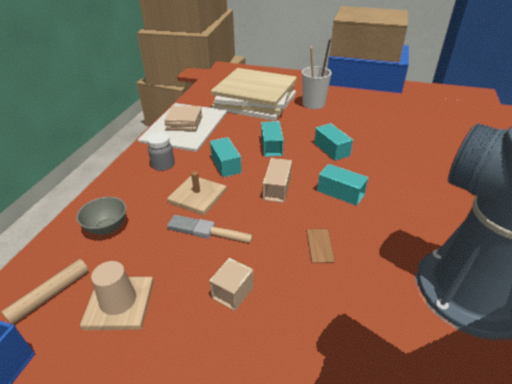

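View pics/top0.png

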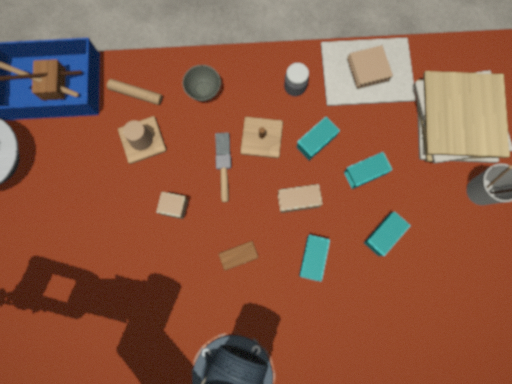

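The top view shows the clay-coloured long beaker at (300,197) with its mouth to the left, and the empty stand at (262,137). The short cup is at (172,204), the round cup at (139,135), and there are four turquoise look-alikes around the beaker.

```bash
cat > h.py <<'E'
import cv2,numpy as np
def pts(d):
    K=d["camera_matrix"];R=cv2.Rodrigues(d["rvec"])[0];t=np.array(d["tvec"]).ravel()
    v,u=np.mgrid[:384,:512];z=d["depth"]
    c=np.stack([(u-K[0,2])*z/K[0,0],(v-K[1,2])*z/K[1,1],z],-1)
    return (c-t)@R
def ray(d,u,v,h):
    K=d["camera_matrix"];R=cv2.Rodrigues(d["rvec"])[0];t=np.array(d["tvec"]).ravel()
    o=-R.T@t; r=R.T@np.array([(u-K[0,2])/K[0,0],(v-K[1,2])/K[1,1],1.]); return o+r*(h-o[2])/r[2]
E
python3 - <<'E'
from h import *
for n,bx in(("top",dict(bk=(270,330,178,216),st=(235,290,110,165),sc=(150,195,185,222),rc=(115,170,112,165))),("side",dict(bk=(255,300,150,205),st=(160,235,165,215)))):
    d=dict(np.load(f"{n}0.npz"));P=pts(d);hsv=cv2.cvtColor(d["frame"],cv2.COLOR_RGB2HSV)
    for k,(a,b,c,e) in bx.items():
        Q=P[c:e,a:b].reshape(-1,3);m=d["depth"][c:e,a:b].ravel()>0
        z=Q[:,2]
        if k!="st": s=m&(z>.048)&(z<.062)
        else: s=m&(z>.012)&(z<.024)
        if k=="rc": s=m&(z>.085)
        S=Q[s]; r=cv2.minAreaRect((S[:,:2]*1000).astype(np.float32))
        print(n,k,len(S),"mean",S.mean(0).round(4),"rect",np.round(r[0],1),np.round(r[1],1),round(r[2],1))
        if k=="st":
            T=Q[m&(z>.066)]; print("  pegtop",len(T),T.mean(0).round(4),T[:,2].max().round(4))
        if k=="bk": print(" z",np.median(S[:,2]), "table", np.median(P[220:235,270:290,2]))
E
python3 - <<'E'
import cv2
for n,(a,b,c,e) in(("side",(150,390,100,280)),("top",(220,420,100,250))):
    i=cv2.imread(f"pics/{n}0.png")[c:e,a:b];cv2.imwrite(f"pics/{n}0z.png",cv2.resize(i,None,fx=3.2,fy=3.2,interpolation=cv2.INTER_CUBIC))
E
```

```text
top bk 845 mean [ 0.4531 -0.2063  0.0566] rect [ 453.7 -206.4] [ 56.6 110. ] 4.9
 z 0.05669266842330924 table 0.0012135796033228236
top st 1327 mean [ 0.6399 -0.1139  0.0188] rect [ 642.3 -113.7] [110.  112.3] 80.4
  pegtop 39 [ 0.6399 -0.1137  0.0772] 0.0841
top sc 512 mean [0.4537 0.1412 0.0567] rect [454.5 141.4] [65.1 56.5] 75.4
top rc 366 mean [0.6519 0.2288 0.0962] rect [652.8 229.6] [54.9 56.4] 85.0
side bk 592 mean [ 0.4505 -0.2018  0.0574] rect [ 451.4 -206.5] [ 55.8 113.4] 4.7
 z 0.05765958023206386 table 0.0015586198703074052
side st 1233 mean [ 0.6368 -0.1117  0.0191] rect [ 643.6 -155.5] [193.3 225.5] 34.6
  pegtop 51 [ 0.6387 -0.111   0.0754] 0.0823
```

View pics/side0z.png

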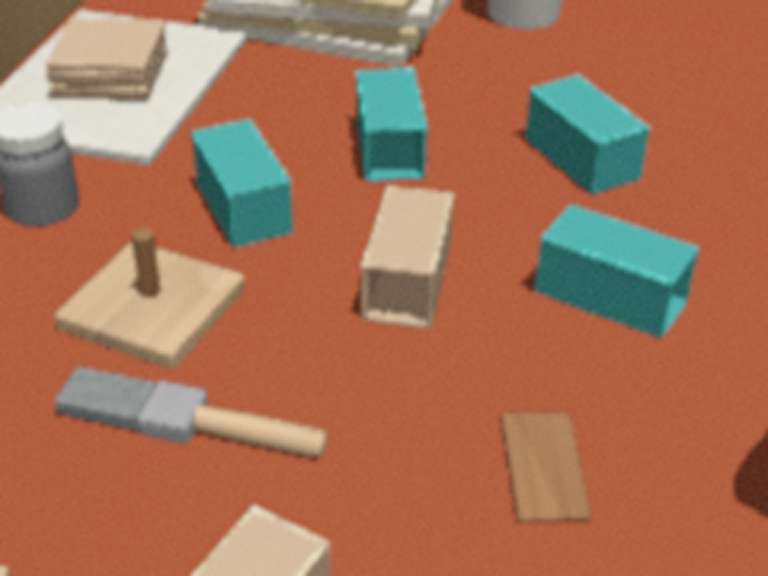

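View pics/top0z.png

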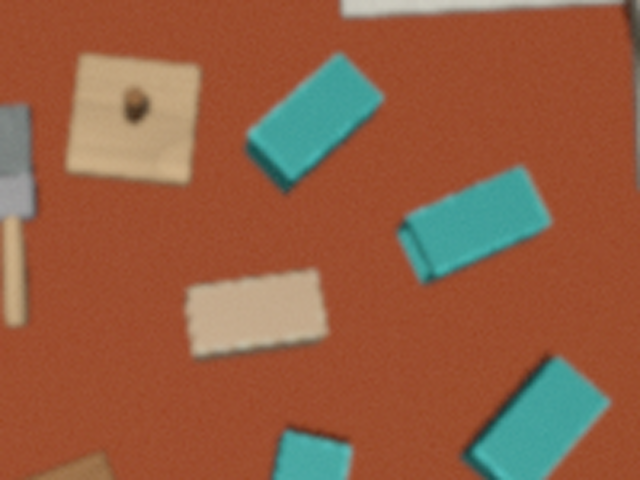

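```bash
cat > g.py <<'E'
import numpy as np
from scipy.spatial.transform import Rotation as Ro
from station import manip
th=np.deg2rad(4.8)
u=np.array([-np.sin(th),np.cos(th),0]); v=np.array([np.cos(th),np.sin(th),0])
C=np.array([.453,-.2063,.028])
def tool(y,z): return Ro.from_matrix(np.stack([np.cross(y,z),y,z],1))
def go(p,R):
    s=manip.sense();R0=Ro.from_quat(s["tool_rot"])
    print("t",round(s["t"],2),"tcp",np.round(s["tcp_pos"],4),"q",np.round(s["q"],2),"F",np.round(s["force"],1),"gap",round(s["finger_gap"]*85.4,1))
    print("shift cm",np.round(R0.inv().apply(np.array(p)-s["tcp_pos"])*100,2),"rotvec",np.round((R0.inv()*R).as_rotvec(),4))
al=np.deg2rad(35)
yd=u*np.sin(al)-np.array([0,0,np.cos(al)])
E
python3 - <<'E'
from g import *
s=manip.sense();print(Ro.from_quat(s["tool_rot"]).as_matrix().round(2))
for sg in(1,-1):
    R=tool(yd,sg*v); p=C-.025*u+.002*yd
    go(p-.15*yd,R)
    go([.45,.2,.28],R)
E
```

```text
[[ 0.97 -0.    0.25]
 [-0.25 -0.    0.97]
 [-0.   -1.   -0.  ]]
t 0.1 tcp [0.153  0.6053 0.2474] q [ 1.14  0.53  1.43 -0.    1.18 -0.18] F [-0.5 -0.9  0.1] gap 85.4
shift cm [ 52.57   9.96 -81.7 ] rotvec [0.3797 1.1979 0.5306]
t 0.1 tcp [0.153  0.6053 0.2474] q [ 1.14  0.53  1.43 -0.    1.18 -0.18] F [-0.5 -0.9  0.1] gap 85.4
shift cm [ 38.73  -3.21 -32.02] rotvec [0.3797 1.1979 0.5306]
t 0.1 tcp [0.153  0.6053 0.2474] q [ 1.14  0.53  1.43 -0.    1.18 -0.18] F [-0.5 -0.9  0.1] gap 85.4
shift cm [ 52.57   9.96 -81.7 ] rotvec [ 0.5795 -1.8348 -0.4147]
t 0.1 tcp [0.153  0.6053 0.2474] q [ 1.14  0.53  1.43 -0.    1.18 -0.18] F [-0.5 -0.9  0.1] gap 85.4
shift cm [ 38.73  -3.21 -32.02] rotvec [ 0.5795 -1.8348 -0.4147]
```

```bash
python3 -m handwheel '[38.7,-3.2,-32,0.15,0.6,0.2,8.54, 38.7,-3.2,-32,0.15,0.6,0.2,8.54, 38.7,-3.2,-32,0.15,0.6,0.2,8.54, 38.7,-3.2,-32,0.15,0.6,0.2,8.54, 38.7,-3.2,-32,0.15,0.6,0.2,8.54, 38.7,-3.2,-32,0.38,1.2,0.53,8.54, 38.7,-3.2,-32,0.38,1.2,0.53,8.54, 38.7,-3.2,-32,0.38,1.2,0.53,8.54, 38.7,-3.2,-32,0.38,1.2,0.53,8.54, 38.7,-3.2,-32,0.38,1.2,0.53,8.54]' 40
python3 - <<'E'
from g import *
R=tool(yd,v); p=C-.025*u+.002*yd
go(p-.15*yd,R)
E
```

```text
t: 0.93
tcp_pos: [0.4, 0.2685, 0.2752]
tool_rot: [-0.391, 0.576, -0.291, 0.656]
force: [1.2, 0.7, -1.3]
finger_gap: 1.004
t 0.93 tcp [0.4    0.2685 0.2752] q [ 0.03  0.3   1.9   0.63  1.1  -0.5 ] F [ 1.2  0.7 -1.3] gap 85.7
shift cm [ 56.34 -20.39  -4.68] rotvec [0.0266 0.0966 0.0526]
```

```bash
python3 -m handwheel '[56.3,-20.4,-4.7,0.027,0.097,0.053,8.54, 56.3,-20.4,-4.7,0.027,0.097,0.053,8.54, 56.3,-20.4,-4.7,0.027,0.097,0.053,8.54, 56.3,-20.4,-4.7,0.027,0.097,0.053,8.54, 56.3,-20.4,-4.7,0.027,0.097,0.053,8.54, 56.3,-20.4,-4.7,0.027,0.097,0.053,8.54, 56.3,-20.4,-4.7,0.027,0.097,0.053,8.54, 56.3,-20.4,-4.7,0.027,0.097,0.053,8.54, 56.3,-20.4,-4.7,0.027,0.097,0.053,8.54, 56.3,-20.4,-4.7,0.027,0.097,0.053,8.54]' 40
python3 - <<'E'
from g import *
R=tool(yd,v); p=C-.025*u+.002*yd
go(p-.15*yd,R)
E
```

```text
t: 1.77
tcp_pos: [0.4439, -0.1369, 0.1881]
tool_rot: [-0.355, 0.612, -0.299, 0.641]
force: [1.5, 0.5, -1.8]
finger_gap: 0.998
t 1.77 tcp [ 0.4439 -0.1369  0.1881] q [-0.78  0.58  1.73  0.39  1.34 -1.06] F [ 1.5  0.5 -1.8] gap 85.3
shift cm [16.98 -7.09  0.25] rotvec [0.0026 0.0035 0.0022]
```

```bash
python3 -m handwheel '[17,-7.1,0.25,0.0026,0.0035,0.0022,8.54, 17,-7.1,0.25,0.0026,0.0035,0.0022,8.54, 17,-7.1,0.25,0.0026,0.0035,0.0022,8.54, 17,-7.1,0.25,0.0026,0.0035,0.0022,8.54, 17,-7.1,0.25,0.0026,0.0035,0.0022,8.54, 17,-7.1,0.25,0.0026,0.0035,0.0022,8.54, 17,-7.1,0.25,0.0026,0.0035,0.0022,8.54, 17,-7.1,0.25,0.0026,0.0035,0.0022,8.54]' 40
python3 - <<'E'
from g import *
import cv2
R=tool(yd,v); p=C-.025*u+.002*yd
go(p,R)
d=manip.snapshot("side");cv2.imwrite("pics/s1.png",d["frame"][:,:,::-1])
E
```

```text
t: 2.43
tcp_pos: [0.4622, -0.3124, 0.1498]
tool_rot: [-0.352, 0.613, -0.299, 0.641]
force: [-0.5, 0.6, -0.7]
finger_gap: 0.999
t 2.43 tcp [ 0.4622 -0.3124  0.1498] q [-0.95  0.77  1.42  0.3   1.5  -1.14] F [-0.5  0.6 -0.7] gap 85.3
shift cm [ 3.400e-01  1.485e+01 -1.000e-02] rotvec [ 0.0012  0.0006 -0.0022]
```

View pics/s1.png

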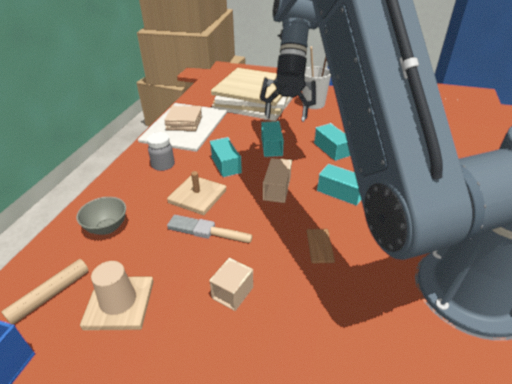

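```bash
python3 - <<'E'
from g import *
from h import *
d=dict(np.load("top0.npz"));hsv=cv2.cvtColor(d["frame"],cv2.COLOR_RGB2HSV)
m=cv2.inRange(hsv,(75,90,60),(100,255,255));P=pts(d)
n,l=cv2.connectedComponents(m)
for i in range(1,n):
    S=P[(l==i)&(P[...,2]>.045)]
    if len(S)>100: print(cv2.boxPoints(cv2.minAreaRect((S[:,:2]*1000).astype(np.float32))).round(0).tolist())
print((C-.025*u).round(3))
E
```

```text
[[251.0, -84.0], [646.0, -336.0], [690.0, -267.0], [294.0, -15.0]]
[[251.0, -84.0], [523.0, -469.0], [583.0, -427.0], [311.0, -41.0]]
[[170.0, -116.0], [324.0, -503.0], [405.0, -470.0], [251.0, -84.0]]
[[232.0, -261.0], [344.0, -273.0], [363.0, -96.0], [251.0, -84.0]]
[ 0.455 -0.231  0.028]
```

```bash
python3 - <<'E'
from g import *
from h import *
d=dict(np.load("top0.npz"));hsv=cv2.cvtColor(d["frame"],cv2.COLOR_RGB2HSV)
m=cv2.inRange(hsv,(75,90,60),(100,255,255));P=pts(d)
n,l=cv2.connectedComponents(m)
for i in range(1,n):
    S=P[(l==i)&(P[...,2]>.045)&(P[...,2]<.07)]
    if len(S)>100: print(cv2.boxPoints(cv2.minAreaRect((S[:,:2]*1000).astype(np.float32))).round(0).tolist())
E
```

```text
[[565.0, -244.0], [634.0, -329.0], [675.0, -295.0], [606.0, -211.0]]
[[476.0, -358.0], [515.0, -462.0], [565.0, -444.0], [526.0, -339.0]]
[[285.0, -413.0], [361.0, -491.0], [401.0, -452.0], [326.0, -374.0]]
[[230.0, -243.0], [335.0, -275.0], [351.0, -222.0], [246.0, -190.0]]
```

```bash
python3 -m handwheel '[0.34,3,0,0,0,0,8.54, 0.34,6,0,0,0,0,8.54, 0.34,9,0,0,0,0,8.54, 0.34,12,0,0,0,0,8.54, 0.34,14,0,0,0,0,8.54, 0.34,14.8,0,0,0,0,8.54, 0.34,14.8,0,0,0,0,8.54, 0.34,14.8,0,0,0,0,8.54]' 40
python3 - <<'E'
from g import *
import cv2
R=tool(yd,v); p=C-.025*u+.002*yd
go(p,R)
d=manip.snapshot("side");cv2.imwrite("pics/s2.png",cv2.resize(d["frame"][60:260,150:400,::-1],None,fx=3,fy=3))
E
```

```text
t: 3.15
tcp_pos: [0.4563, -0.2319, 0.0274]
tool_rot: [-0.353, 0.612, -0.3, 0.641]
force: [-0.1, -0.5, 0.8]
finger_gap: 0.997
t 3.15 tcp [ 0.4563 -0.2319  0.0274] q [-0.88  0.9   1.61  0.36  1.18 -1.2 ] F [-0.1 -0.5  0.8] gap 85.1
shift cm [-0.1   0.2  -0.12] rotvec [0.0003 0.0022 0.0011]
```

View pics/s2.png

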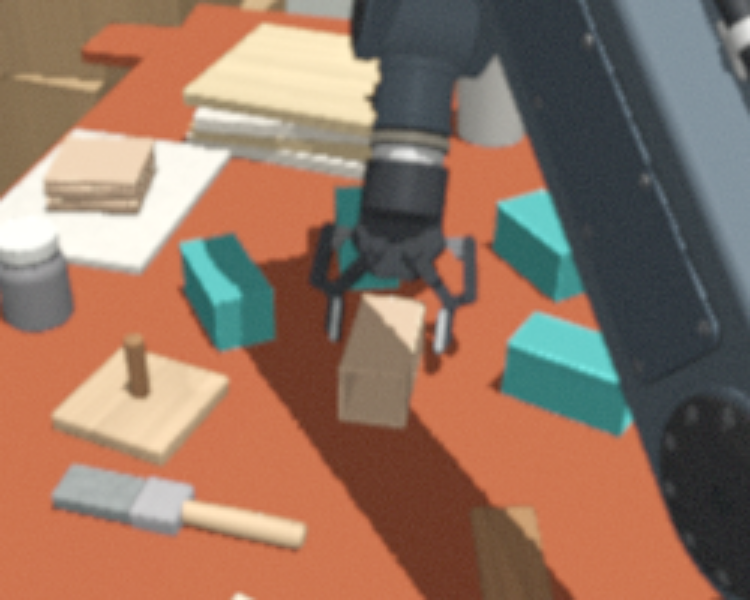

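The fingers straddle the beaker near its closed end (zoomed image, left pad at (335,320), right pad at (440,330)), with the peg at (135,360). Closing now.

```bash
python3 -m handwheel '[0,0,0,0,0,0,4, 0,0,0,0,0,0,4, 0,0,0,0,0,0,4, 0,0,0,0,0,0,4, 0,0,0,0,0,0,4, 0,0,0,0,0,0,4, 0,0,0,0,0,0,4,0,0,0,0,0,0,4,0,0,0,0,0,0,4]' 45
python3 - <<'E'
from g import *
s=manip.sense();R0=Ro.from_quat(s["tool_rot"])
go(np.array(s["tcp_pos"])+[0,0,.2],R0)
E
```

```text
t: 3.95
tcp_pos: [0.4563, -0.2334, 0.0277]
tool_rot: [-0.353, 0.612, -0.301, 0.641]
force: [-0.0, -2.7, 5.3]
finger_gap: 0.651
t 3.95 tcp [ 0.4563 -0.2334  0.0277] q [-0.88  0.9   1.6   0.36  1.18 -1.2 ] F [-0.  -2.7  5.3] gap 55.6
shift cm [-11.44 -16.41   0.04] rotvec [0. 0. 0.]
```

```bash
python3 -m handwheel '[-1.1,-1.6,0,0,0,0,4, -2.9,-4.1,0,0,0,0,4, -4.6,-6.6,0,0,0,0,4, -6.3,-9,0,0,0,0,4, -8.6,-12.3,0,0,0,0,4, -8.6,-12.3,0,0,0,0,4,-8.6,-12.3,0,0,0,0,4]' 45
python3 - <<'E'
from g import *
import cv2
Rg=tool(yd,v)
peg=np.array([.640,-.1135,0])
for psi in(0,-30,30):
    Rz=Ro.from_euler('z',psi,degrees=True)
    Rf=Rz*Ro.from_rotvec(-np.pi/2*v)*Rg
    y=Rf.as_matrix()[:,1]; print(psi,y.round(2))
    go(peg+[0,0,.098+.12]+.002*y,Rf)
d=manip.snapshot("side");cv2.imwrite("pics/s3.png",d["frame"][:,:,::-1])
E
```

```text
t: 4.53
tcp_pos: [0.4565, -0.2334, 0.1782]
tool_rot: [-0.354, 0.611, -0.302, 0.641]
force: [-0.2, -0.9, -2.7]
finger_gap: 0.648
0 [ 0.07 -0.82 -0.57]
t 4.53 tcp [ 0.4565 -0.2334  0.1782] q [-0.88  0.66  1.57  0.34  1.44 -1.1 ] F [-0.2 -0.9 -2.7] gap 55.3
shift cm [-10.58   2.7   19.31] rotvec [-0.0039  0.     -1.5648]
-30 [-0.35 -0.74 -0.57]
t 4.53 tcp [ 0.4565 -0.2334  0.1782] q [-0.88  0.66  1.57  0.34  1.44 -1.1 ] F [-0.2 -0.9 -2.7] gap 55.3
shift cm [-10.6    2.71  19.23] rotvec [-0.1062  0.5709 -1.5266]
30 [ 0.47 -0.67 -0.57]
t 4.53 tcp [ 0.4565 -0.2334  0.1782] q [-0.88  0.66  1.57  0.34  1.44 -1.1 ] F [-0.2 -0.9 -2.7] gap 55.3
shift cm [-10.6    2.71  19.39] rotvec [ 0.0986 -0.5707 -1.525 ]
```

View pics/s3.png

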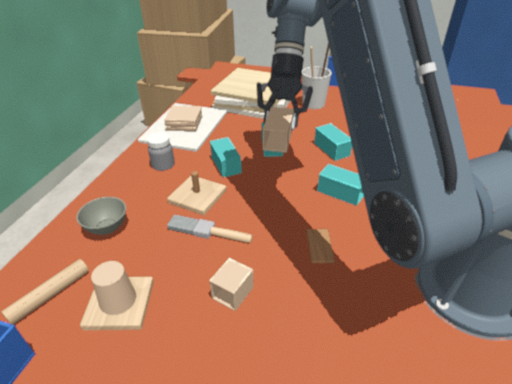

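```bash
python3 -m handwheel '[-2,0.5,2,0,0,-0.12,4, -4,1,4,0,0,-0.24,4, -5,1.2,6,0,0,-0.36,4, -6,1.5,8,0,0,-0.48,4, -7,1.8,10,0,0,-0.6,4, -8,2,12,0,0,-0.72,4]' 45
python3 - <<'E'
from g import *
Rg=tool(yd,v)
peg=np.array([.640,-.1135,0])
for psi in(0,-30,30):
    Rz=Ro.from_euler('z',psi,degrees=True)
    Rf=Rz*Ro.from_rotvec(-np.pi/2*v)*Rg
    y=Rf.as_matrix()[:,1]
    go(peg+[0,0,.098+.12]+.002*y,Rf)
E
```

```text
t: 5.08
tcp_pos: [0.5683, -0.1441, 0.2047]
tool_rot: [0.547, -0.449, 0.507, -0.492]
force: [-0.6, -1.0, -3.4]
finger_gap: 0.645
t 5.08 tcp [ 0.5683 -0.1441  0.2047] q [-0.39  0.52  1.6  -0.12  0.97 -0.41] F [-0.6 -1.  -3.4] gap 55.1
shift cm [-2.13 -1.48  7.4 ] rotvec [ 0.0014  0.0016 -0.8472]
t 5.08 tcp [ 0.5683 -0.1441  0.2047] q [-0.39  0.52  1.6  -0.12  0.97 -0.41] F [-0.6 -1.  -3.4] gap 55.1
shift cm [-2.15 -1.48  7.32] rotvec [-0.2742  0.4651 -0.8267]
t 5.08 tcp [ 0.5683 -0.1441  0.2047] q [-0.39  0.52  1.6  -0.12  0.97 -0.41] F [-0.6 -1.  -3.4] gap 55.1
shift cm [-2.15 -1.48  7.48] rotvec [ 0.2769 -0.462  -0.8278]
```

```bash
python3 -m handwheel '[-0.5,-0.3,1.5,0,0,-0.12,4, -1,-0.6,3,0,0,-0.24,4, -1.3,-0.9,4.5,0,0,-0.36,4, -1.6,-1.2,6,0,0,-0.48,4, -1.9,-1.5,7,0,0,-0.6,4, -2.1,-1.5,7.4,0,0,-0.72,4, -2.1,-1.5,7.4,0,0,-0.847,4, -2.1,-1.5,7.4,0,0,-0.847,4, -2.1,-1.5,7.4,0,0,-0.847,4]' 45
python3 - <<'E'
from g import *
import cv2
Rg=tool(yd,v)
peg=np.array([.640,-.1135,0])
Rf=Ro.from_rotvec(-np.pi/2*v)*Rg
y=Rf.as_matrix()[:,1]
go(peg+[0,0,.098+.12]+.002*y,Rf)
for n in("side","top"):
    d=manip.snapshot(n);cv2.imwrite(f"pics/{n}4.png",d["frame"][:,:,::-1]);np.savez(f"{n}4.npz",**d)
E
```

```text
t: 5.83
tcp_pos: [0.6388, -0.1153, 0.2142]
tool_rot: [0.685, -0.187, 0.661, -0.243]
force: [-0.2, -0.1, -2.0]
finger_gap: 0.652
t 5.83 tcp [ 0.6388 -0.1153  0.2142] q [ 0.    0.73  1.53 -1.11  1.14  0.55] F [-0.2 -0.1 -2. ] gap 55.7
shift cm [ 0.22 -0.16  0.13] rotvec [ 0.0032  0.0086 -0.008 ]
```

View pics/side4.png

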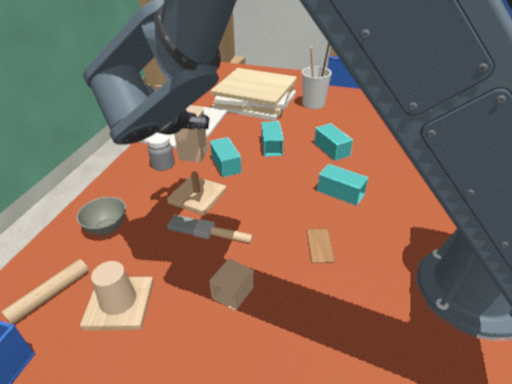

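View pics/top4.png

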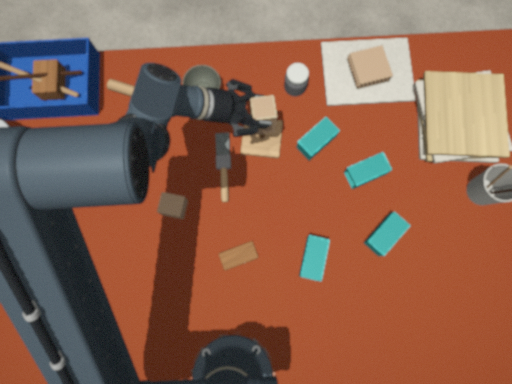

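```bash
python3 - <<'E'
from h import *
d=dict(np.load("top4.npz"));P=pts(d);d0=dict(np.load("top0.npz"))
Q=P[92:125,245:280].reshape(-1,3);S=Q[(Q[:,2]>.2)&(Q[:,2]<.27)]
hsv=cv2.cvtColor(d["frame"],cv2.COLOR_RGB2HSV)[92:125,245:280].reshape(-1,3)
S=Q[(Q[:,2]>.2)&(Q[:,2]<.27)&(hsv[:,2]>120)]
print(len(S),S.mean(0).round(4),np.percentile(S[:,2],[5,50,95]).round(4)); r=cv2.minAreaRect((S[:,:2]*1000).astype(np.float32));print(r)
A=np.c_[S[:,:2]-S[:,:2].mean(0),np.ones(len(S))];print("slope",np.linalg.lstsq(A,S[:,2],rcond=None)[0].round(3))
s=dict(np.load("side4.npz"));P=pts(s);s0=dict(np.load("side0.npz"))
dif=(s["depth"]>0)&(s0["depth"]-s["depth"]>.03)
for y0 in np.arange(-.12,.4,.04):
    m=dif&(P[...,1]>=y0)&(P[...,1]<y0+.04)&(P[...,0]>.5)
    if m.sum()>5:
        T=P[m];k=T[:,2].argmin();print(round(y0,2),m.sum(),"minz",np.percentile(T[:,2],1).round(3),T[k].round(3))
# beaker in side: clay pixels
sub=P[105:170,170:215].reshape(-1,3);h=cv2.cvtColor(s["frame"],cv2.COLOR_RGB2HSV)[105:170,170:215].reshape(-1,3)
T=sub[(sub[:,1]<-.05)&(sub[:,2]>.1)&(sub[:,2]<.26)&(sub[:,0]<.7)&(h[:,2]>60)]
print(len(T),T.min(0),T.max(0))
E
python3 - <<'E'
import cv2
i=cv2.imread("pics/side4.png")[90:220,80:260];cv2.imwrite("pics/side4z.png",cv2.resize(i,None,fx=4.4,fy=4.4,interpolation=cv2.INTER_CUBIC))
E
```

```text
639 [ 0.6379 -0.1168  0.2418] [0.2278 0.2434 0.2466]
((643.4022827148438, -116.27439880371094), (76.90077209472656, 56.32421112060547), 4.585127353668213)
slope [0.028 0.007 0.242]
-0.12 919 minz 0.134 [ 0.631 -0.091  0.132]
-0.08 276 minz 0.231 [ 0.601 -0.079  0.23 ]
-0.04 153 minz 0.258 [ 0.612 -0.004  0.256]
0.0 228 minz 0.256 [0.626 0.002 0.255]
0.04 283 minz 0.294 [0.615 0.04  0.286]
0.08 1887 minz 0.332 [0.595 0.12  0.317]
0.12 5298 minz 0.327 [0.603 0.122 0.314]
0.16 1265 minz 0.339 [0.617 0.162 0.333]
1142 [ 0.56568419 -0.14611678  0.13229663] [ 0.66371374 -0.05155046  0.25954051]
```

View pics/side4z.png

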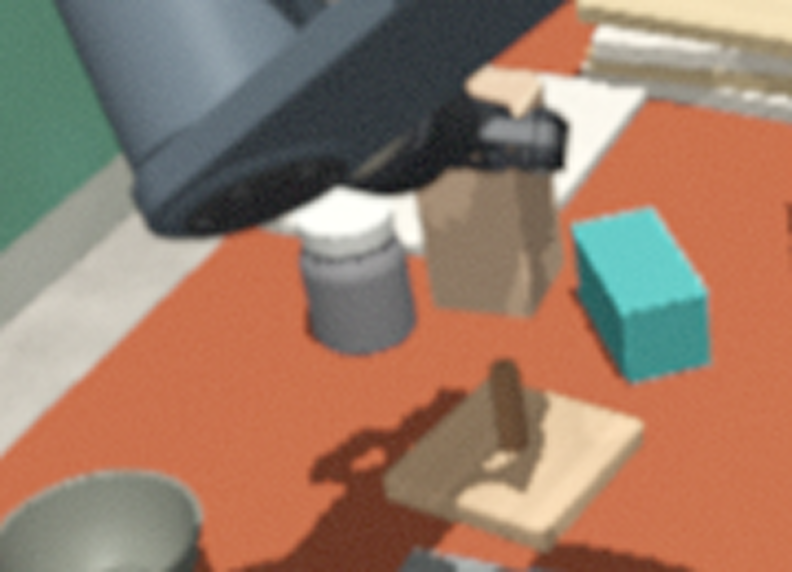

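```bash
cat >> g.py <<'E'
Rg=tool(yd,v)
peg=np.array([.641,-.112,0])
Rf=Ro.from_rotvec(-np.pi/2*v)*Rg
yf=Rf.as_matrix()[:,1]
E
python3 - <<'E'
from g import *
for h in(.12,.08,.04,.012): go(peg+[0,0,.098+h]+.002*yf,Rf)
E
```

```text
t 5.93 tcp [ 0.6402 -0.1173  0.2179] q [-0.    0.72  1.53 -1.11  1.14  0.55] F [-0.6 -0.6 -1.3] gap 55.6
shift cm [-0.29 -0.23  0.12] rotvec [ 0.0012  0.0012 -0.0062]
t 5.93 tcp [ 0.6402 -0.1173  0.2179] q [-0.    0.72  1.53 -1.11  1.14  0.55] F [-0.6 -0.6 -1.3] gap 55.6
shift cm [-3.55  2.09  0.13] rotvec [ 0.0012  0.0012 -0.0062]
t 5.93 tcp [ 0.6402 -0.1173  0.2179] q [-0.    0.72  1.53 -1.11  1.14  0.55] F [-0.6 -0.6 -1.3] gap 55.6
shift cm [-6.82  4.4   0.14] rotvec [ 0.0012  0.0012 -0.0062]
t 5.93 tcp [ 0.6402 -0.1173  0.2179] q [-0.    0.72  1.53 -1.11  1.14  0.55] F [-0.6 -0.6 -1.3] gap 55.6
shift cm [-9.1   6.02  0.14] rotvec [ 0.0012  0.0012 -0.0062]
```

```bash
python3 -m handwheel '[-0.3,-0.2,0.12,0,0,-0.006,4, -1.9,0.9,0.12,0,0,-0.006,4, -3.5,2.1,0.13,0,0,-0.006,4, -5.2,3.3,0.13,0,0,-0.006,4, -6.8,4.4,0.14,0,0,-0.006,4, -8,5.2,0.14,0,0,-0.006,4, -8.7,5.7,0.14,0,0,-0.006,4, -8.7,5.7,0.14,0,0,-0.006,4, -8.7,5.7,0.14,0,0,-0.006,4]' 45
python3 - <<'E'
from g import *
import cv2
d=manip.snapshot("side");cv2.imwrite("pics/s5.png",cv2.resize(d["frame"][90:220,80:260,::-1],None,fx=4.4,fy=4.4))
for h in(.006,.004,.002,0,-.002): go(peg+[0,0,.098+h]+.002*yf,Rf)
E
```

```text
t: 6.68
tcp_pos: [0.6421, -0.1138, 0.1158]
tool_rot: [0.682, -0.183, 0.666, -0.24]
force: [-0.4, -0.4, -1.8]
finger_gap: 0.65
t 6.73 tcp [ 0.6424 -0.1136  0.1163] q [ 0.01  0.88  1.55 -1.19  1.08  0.74] F [ 0.3  0.4 -2.3] gap 55.7
shift cm [-1.11  0.77 -0.13] rotvec [-0.0014 -0.002   0.0029]
t 6.73 tcp [ 0.6424 -0.1136  0.1163] q [ 0.01  0.88  1.55 -1.19  1.08  0.74] F [ 0.3  0.4 -2.3] gap 55.7
shift cm [-1.27  0.88 -0.13] rotvec [-0.0014 -0.002   0.0029]
t 6.73 tcp [ 0.6424 -0.1136  0.1163] q [ 0.01  0.88  1.55 -1.19  1.08  0.74] F [ 0.3  0.4 -2.3] gap 55.7
shift cm [-1.44  0.99 -0.13] rotvec [-0.0014 -0.002   0.0029]
t 6.73 tcp [ 0.6424 -0.1136  0.1163] q [ 0.01  0.88  1.55 -1.19  1.08  0.74] F [ 0.3  0.4 -2.3] gap 55.7
shift cm [-1.6   1.11 -0.13] rotvec [-0.0014 -0.002   0.0029]
t 6.73 tcp [ 0.6424 -0.1136  0.1163] q [ 0.01  0.88  1.55 -1.19  1.08  0.74] F [ 0.3  0.4 -2.3] gap 55.7
shift cm [-1.77  1.22 -0.13] rotvec [-0.0014 -0.002   0.0029]
```

View pics/s5.png

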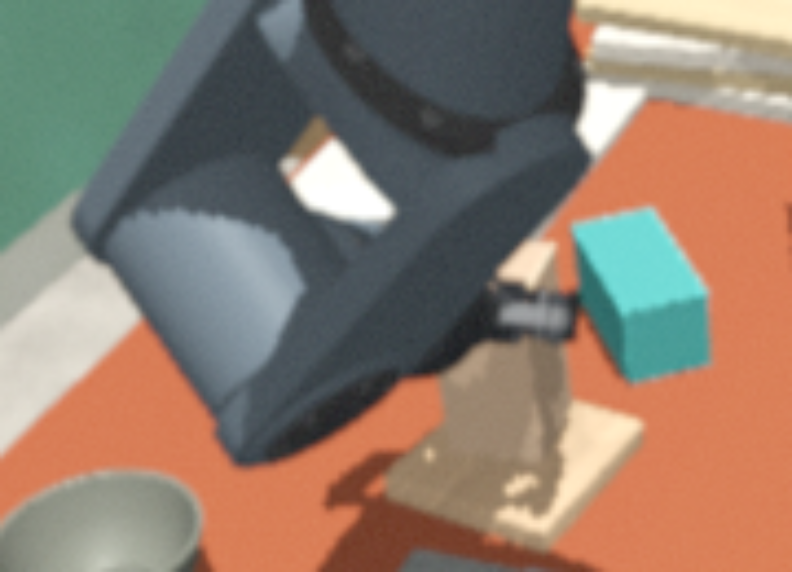

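The side view shows the beaker upright over the peg (zoomed, about (505,400)), with its rim just above the base. Now lowering slowly and watching the force.

```bash
python3 -m handwheel '[-0.2,0.15,-0.1,0,0,0.003,4, -0.4,0.3,-0.1,0,0,0.003,4, -0.6,0.42,-0.1,0,0,0.003,4, -0.8,0.55,-0.1,0,0,0.003,4, -0.95,0.66,-0.1,0,0,0.003,4, -1.1,0.76,-0.1,0,0,0.003,4, -1.1,0.76,-0.1,0,0,0.003,4, -1.1,0.76,-0.1,0,0,0.003,4]' 45
python3 -m handwheel '[-0.08,0.06,0,0,0,0,4, -0.16,0.11,0,0,0,0,4, -0.16,0.11,0,0,0,0,4]'
python3 -m handwheel '[-0.08,0.06,0,0,0,0,4, -0.08,0.06,0,0,0,0,4]'
```

```text
t: 7.4
tcp_pos: [0.6408, -0.113, 0.1016]
tool_rot: [0.683, -0.184, 0.665, -0.241]
force: [-0.8, 0.0, -2.2]
finger_gap: 0.649
t: 7.65
tcp_pos: [0.6408, -0.113, 0.1014]
tool_rot: [0.683, -0.183, 0.665, -0.24]
force: [-2.6, 3.2, 4.2]
finger_gap: 0.648
t: 7.82
tcp_pos: [0.6408, -0.113, 0.1014]
tool_rot: [0.683, -0.183, 0.666, -0.24]
force: [-3.5, 3.8, 8.3]
finger_gap: 0.65
```

```bash
python3 - <<'E'
from g import *
from h import *
print(manip.sense()["force"])
for n in("side","top"):
    d=manip.snapshot(n); np.savez(f"{n}6.npz",**d)
    a=d["frame"][90:220,80:260] if n=="side" else d["frame"][60:180,180:340]
    cv2.imwrite(f"pics/{n}6.png",cv2.resize(a[:,:,::-1],None,fx=4.4,fy=4.4))
P=pts(d);Q=P[95:150,240:285].reshape(-1,3);c=d["frame"][95:150,240:285].reshape(-1,3)
S=Q[(Q[:,2]>.12)&(Q[:,2]<.136)&(c[:,0]>140)]
print(len(S),S.mean(0).round(4),np.percentile(S[:,2],[5,50,95]).round(4))
A=np.c_[S[:,:2]-S[:,:2].mean(0),np.ones(len(S))];print("slope",np.linalg.lstsq(A,S[:,2],rcond=None)[0].round(3))
E
```

```text
[-3.46489526  3.82821779  8.34008368]
452 [ 0.6403 -0.1135  0.1288] [0.1253 0.129  0.1323]
slope [-0.008  0.005  0.129]
```

View pics/side6.png

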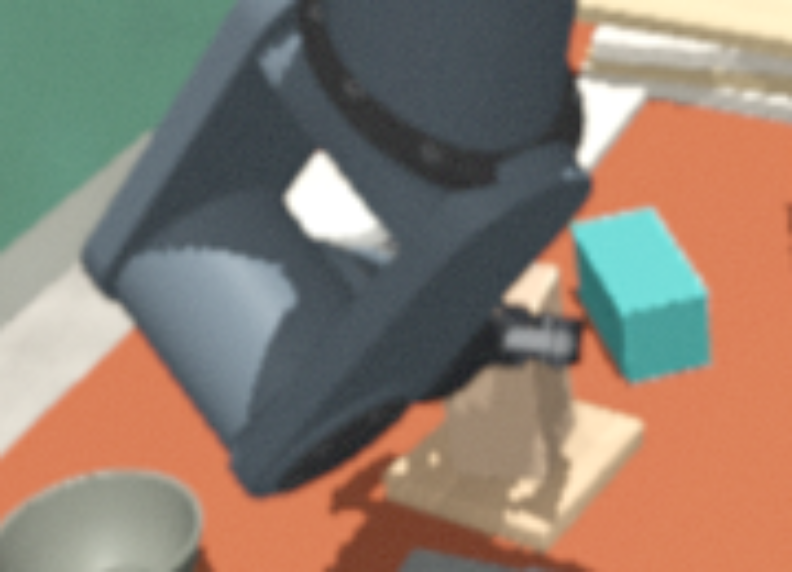

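View pics/top6.png

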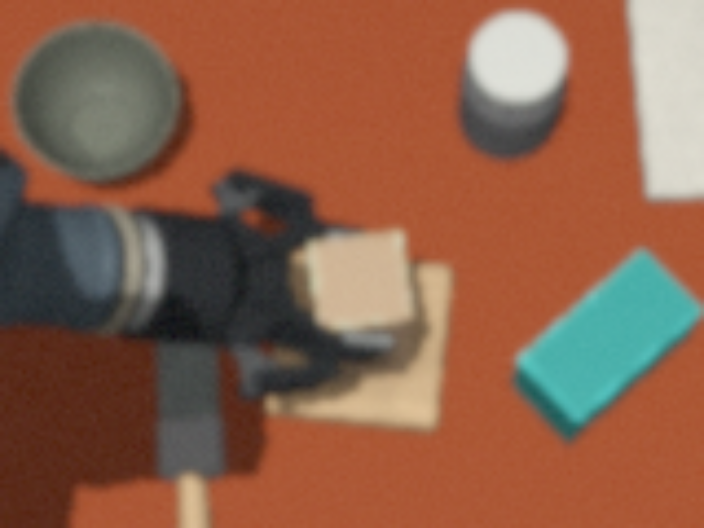

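The beaker is seated: its closed end measures 0.129 m high and level, centred at (0.640,-0.1135) on the peg, with contact force up. I'll ease the preload, then open.

```bash
python3 -m handwheel '[0.12,-0.08,0,0,0,0,4, 0.12,-0.08,0,0,0,0,4]'
python3 -m handwheel '[0,0,0,0,0,0,5.7, 0,0,0,0,0,0,5.9, 0,0,0,0,0,0,6.4, 0,0,0,0,0,0,7.2, 0,0,0,0,0,0,8.5, 0,0,0,0,0,0,8.5, 0,0,0,0,0,0,8.5,0,0,0,0,0,0,8.5]'
python3 - <<'E'
from g import *
from h import *
d=manip.snapshot("top");cv2.imwrite("pics/top7.png",cv2.resize(d["frame"][60:180,180:340,::-1],None,fx=4.4,fy=4.4))
go(manip.sense()["tcp_pos"],Rf)
E
```

```text
t: 8.08
tcp_pos: [0.6409, -0.113, 0.1015]
tool_rot: [0.682, -0.183, 0.665, -0.241]
force: [-1.4, 3.5, 4.5]
finger_gap: 0.651
t: 8.75
tcp_pos: [0.6408, -0.1131, 0.1001]
tool_rot: [0.683, -0.184, 0.665, -0.241]
force: [0.3, -0.3, 0.3]
finger_gap: 0.998
t 8.8 tcp [ 0.6408 -0.113   0.1001] q [ 0.01  0.91  1.55 -1.2   1.06  0.77] F [-0.  -0.1 -0.1] gap 85.1
shift cm [0. 0. 0.] rotvec [-0.0009  0.0001 -0.0005]
```

View pics/top7.png

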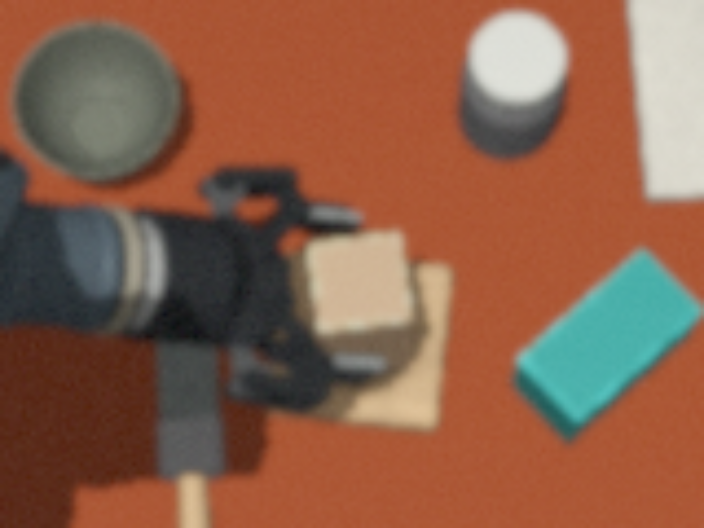

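Both pads are clear of the beaker (zoomed image, pads at (335,215) and (360,362)), and it stayed in place. Backing out along the tool axis.

```bash
python3 -m handwheel '[0,-1,0,0,0,0,8.5, 0,-2.5,0,0,0,0,8.5, 0,-4.5,0,0,0,0,8.5, 0,-6.5,0,0,0,0,8.5, 0,-9,0,0,0,0,8.5, 0,-12,0,0,0,0,8.5, 0,-14,0,0,0,0,8.5, 0,-14,0,0,0,0,8.5, 0,-14,0,0,0,0,8.5]'
python3 - <<'E'
from g import *
from h import *
for n in("side","top"):
    d=manip.snapshot(n); cv2.imwrite(f"pics/{n}8.png",d["frame"][:,:,::-1])
P=pts(d);Q=P[95:150,240:285].reshape(-1,3)
S=Q[(Q[:,2]>.12)&(Q[:,2]<.136)];print(len(S),S.mean(0).round(4),cv2.minAreaRect((S[:,:2]*1000).astype(np.float32)))
A=np.c_[S[:,:2]-S[:,:2].mean(0),np.ones(len(S))];print("slope",np.linalg.lstsq(A,S[:,2],rcond=None)[0].round(3))
for k,(a,b,c,e),lo,hi in(("sc",(150,195,185,222),.048,.062),("rc",(115,170,112,165),.085,.11)):
    Q=P[c:e,a:b].reshape(-1,3);S=Q[(Q[:,2]>lo)&(Q[:,2]<hi)]
    print(k,len(S),S.mean(0).round(4) if len(S) else None)
E
```

```text
t: 9.55
tcp_pos: [0.6315, 0.0034, 0.1821]
tool_rot: [0.682, -0.183, 0.665, -0.243]
force: [0.8, -1.2, -0.8]
finger_gap: 0.995
456 [ 0.6395 -0.1129  0.1285] ((640.6350708007812, -112.88595581054688), (58.62164306640625, 55.90338134765625), 4.471461296081543)
slope [ 0.016 -0.001  0.129]
sc 510 [0.4538 0.1411 0.0565]
rc 207 [0.641  0.2304 0.0959]
```

View pics/side8.png

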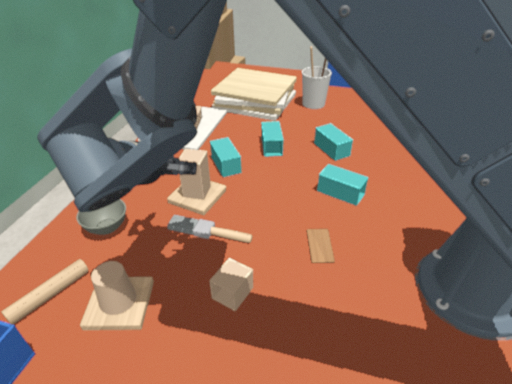

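View pics/top8.png

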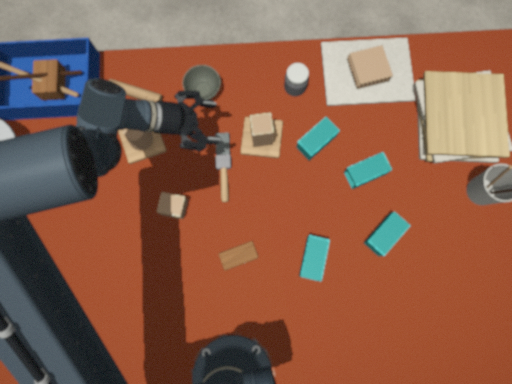

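The beaker stands upright on the base (side view (195,175), top view (262,125)), the gripper is clear of it, and both cups are where they were.

```bash
python3 -c "
from station import manip
print(manip.sense()['force'],manip.sense()['qd'].__str__());print(manip.sign_off())"
```

```text
[-0.01955605 -0.01214521 -0.24268845] [-2.08301799e-02  1.42792399e-02  8.77666295e-03 -1.32505398e-03
  1.15514034e-04 -9.06178347e-05]
the job is handed in; nothing more can be done
None
```

The long beaker now stands mouth down over the empty drying peg, with its rim on the wooden base. I gripped it across its sides near the closed end, turned it over, and lowered it until the wrist force showed contact (about 8 N). Only then did I let go and back the gripper out. The job was handed in at about 9.7 s.

**Last checks:**
- **Beaker:** its closed end is 128.5 mm up (128 expected), centred within about 1 mm of the peg. It looks level; the fitted slope was 0.016 on the final check, which I put down to depth noise.
- **Short cup:** it has not moved; the measured position is the same to about 0.2 mm.
- **Round cup:** it still stands on its peg. The arm partly hid it from the top camera, so its measured centre reads 11 mm off in x. In the side view it looks unmoved.
- **Turquoise look-alikes:** they look untouched in both views.
- **Arm:** the gripper was clear of everything, and the wrist force was near zero.

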